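# Blank the light path and flush the flow cell of a bench photometer

## Task

The flow cell of the bench photometer has to be flushed. First slide the filter slider along by one stop, from the green filter to the solid black blank, until the blank clicks in under the lamp head and shuts off the light. With the light shut off, push the red valve lever fully over towards the blue fitting, hold it there for a good two seconds, then let it spring back upright; do not swing it towards the grey fitting, leave the slider at the blank, and do not knock the things standing around.

Things in the scene. Friction and masses are not known exactly. Their poses are not given: they have to be found in the camera images.
- photometer: Bench flow photometer, fixed: white housing 230 (x) x 380 (y) x 70 mm high with maroon panels. Origin: centre of its underside, on the bench; x to its rear (away from the robot at yaw 0), y to its left, z up. Positions below in mm (x, y, z) are in this frame. Its top is clear at z = 70 between the parts named below, but for a loose blue rack and thin steel lines up to z = 85.
- light_port (a point): Axis of the light port at the level of the slider plate's top: (50, -20, 97). Over it stands the lamp head, a black finned cylinder of 49 mm diameter on an aluminium bridge 86 (x) x 44 (y), top at z = 168. Under it the slider bed: x 7 to 93, y -72 to 32, up to z = 100. The slider station under the lamp head is in the light path.
- filter_slider (a joint): Travel of the filter slider along the photometer's y, in m, positive to its left (+y), limits +-0.041. Stops with a spring ball click: -0.036 = green filter under the lamp head (the start), 0 = black blank there (light shut off), +0.036 = amber there. Leaving a stop takes 7 to 9 N; between stops it drags about 1.2 N and stays where left; within 3 mm of a stop it is pulled in.
- blank (a point): Middle of the slider, top of its black blank disc (25 mm diameter). The slider is an aluminium plate 170 (y) x 44 (x) x 6 mm, top at z = 97, that passes under the lamp head; its green filter lies 36 mm to the left of the blank, its amber one 36 mm to the right. With the blank right in, this point lies at the light port (50, -20).
- tab_right (a point): Centre of the yellow finger tab standing up at the slider's right (-y) end, 81 mm right of the blank, at x = 54, z = 110: 8 mm thick (y), 36 mm wide (x), from z = 91 to 123. Pushing its outer (right) face, 4 mm from this point, to the left moves the slider the positive way. To its right all is free down to the housing's top at z = 70.
- tab_left (a point): Centre of the like tab at the slider's left (+y) end, 81 mm left of the blank; pushing its outer (left) face, 4 mm from this point, to the right moves the slider the negative way.
- flush_lever (a joint): Angle of the red-gripped valve lever, rad: 0 = upright, where its spring centres it; positive = leaning to the photometer's left (+y), to the blue fitting; limits +-0.5. Spring 1.0 N m per rad, so 5 to 8 N at the grip when fully over. Let go, it springs back upright and stops there. Pivot along the photometer's x through (-55, 120, 102).
- lever_grip (a point): Centre of the lever's red cylindrical grip, 22 mm diameter, 56 mm long, 78 mm from the pivot: (-55, 120, 180) when upright. Stem below it 8 mm thick. It stands on an aluminium valve block 44 (x) x 60 (y) with a steel fork, up to z = 114.
- blue_fitting (a point): Outer end of the blue fitting (flush), 22 mm diameter, on the left (+y) side of the valve block: (-55, 174, 84). The grey one (waste) is opposite, on the right (-y) side.
- well_rack_mid (a point): Bystander, not to be disturbed; point at its middle, half-way up. A blue 96-well rack, 83 x 125 x 26 mm, loose, lying on the right front of the photometer's top.
- tip_box_mid (a point): Bystander, not to be disturbed; point at its middle, half-way up. A purple pipette-tip box with white tips, 85 x 122 x 83 mm, loose, on the bench to the right of the photometer.
- tube_rack_mid (a point): Bystander, not to be disturbed; point at its middle, half-way up. A green rack with four blue-capped tubes, 66 x 186 mm, 132 mm high over the caps, loose, on the bench to the left.
- foam_tray_mid (a point): Bystander, not to be disturbed; point at its middle, half-way up. A off-white foam tray with two blue-capped tubes, 130 x 165 mm, 124 mm high over the caps, loose, on the bench to the left in front.
- reagent_bottle_mid (a point): Bystander, not to be disturbed; point at its middle, half-way up. A amber jar with blue cap, 72 mm wide, 115 mm high, loose, on the bench behind the photometer.
- pipette_mid (a point): Bystander, not to be disturbed; point at its middle, half-way up. A white pipette, 250 mm long, 25 mm high, loose, lying on the bench in front of the photometer on the right.

How it is judged:
On the way, in this order (a step that is already met when the one before it is completed fails the run):
1. the black blank has clicked in under the lamp head (slider within 2 mm of its middle stop) (value of joint filter_slider between -0.002 and 0.002 m), for 0.3 s.
2. with the blank in, the lever is held over to the blue side (beyond 0.42 rad) for 2 s (all of step 1 and value of joint flush_lever above 0.42 rad), for 2 s.
At the end, for the whole second after the job is handed in: The filter slider rests in its middle stop (within 2 mm), the blank under the lamp head, and the valve lever stands upright again (within 0.05 rad) (all of step 1 and value of joint flush_lever between -0.05 and 0.05 rad); the robot touches nothing.
It fails at once if the lever is pushed to the blue side (beyond 0.2 rad) while the blank is not in the light path (slider more than 4 mm from its middle stop) (value of joint flush_lever above 0.2 rad and (value of joint filter_slider below -0.004 m or value of joint filter_slider above 0.004 m)).
It fails at once if the lever is swung to the grey side (beyond -0.2 rad) (value of joint flush_lever below -0.2 rad).
It fails at once if a bystander is moved by more than 25 mm (distance of any of well_rack_mid, tip_box_mid, tube_rack_mid, foam_tray_mid, reagent_bottle_mid, pipette_mid from where it was at the start of the episode above 0.025 m).
It also fails if it takes over 54 s, if anything falls off the work surface, if the arm or the gripper's body presses on something with over 40 N, if the wrist force passes 120 N, or if a joint passes its speed limit or range.

## Robot

A 6-joint arm with a two-finger parallel gripper is mounted at the origin on the work surface. World frame = base frame: x ahead of the robot, y to its left, z up, the work surface at z = 0. Lengths are in m, angles in rad, forces in N, time in s.
With the tool pointing down it reaches from about 0.35 to 0.95 m from the base axis. Payload 17.4 kg.
Tool frame: the origin (TCP) lies at the very end of the fingers, on their centre line; the grasp point (between the pads) lies 19 mm behind it (robot.tcp_to_grasp is the distance from the TCP to the grasp point, in m); z points along the fingers, y is the direction in which the jaws open and shut (so a half turn about z gives the same grasp; the last joint's range is limited). The gripper opens to 93 mm and grips with 3 to 60 N. Pads are 15 mm wide; open, the fingers measure 128 mm over their backs; the gripper's body (75 mm by 188 mm) begins 65 mm behind the grasp point.
Start: joints at [-1.232, 0.116, 1.442, -0, 1.584, -0.038], TCP at [0.248, -0.628, 0.219] pointing down, gripper open.
Joint ranges: [-2.83, 2.83], [-0.83, 2.19], [0.07, 2.5], [-1.14, 4.28], [0.01, 3], [-2.97, 2.97]. Speed limits (rad/s): [1.89, 1.89, 2.22, 3.14, 3.14, 3.14].

## Interface

Orientations are given as a 3x3 rotation matrix whose columns are the frame's x, y, z axes.
In Python, from station import robot gives the robot as it stands.
- The arm moves only by the tool carry_out, never from a script. Its argument "steps" is a list of rows, each a list of 7 numbers: the turn, a rotation vector about the tool's x, y, z in degrees, then the shift along the tool's x, y, z in mm, then the opening, from 0 (shut) to 1 (fully open). In form: [[wx, wy, wz, tx, ty, tz, hand], ...]. A call has 1 to 20 rows; each row shifts and turns the commanded pose from where the row before left it, along the tool's axes as they then stand; what a row does not reach is not made up. A row lasts 1/10 s, in which the tool goes at most 50 mm and 8.59 degrees, less where a joint would pass 70% of its speed; a pose out of reach is approached as far as the arm can. A call is refused whole if a number of a shift passes 50 or a number of a turn 8.59, either way. A call with a gripper value outside its range is refused whole. The fingers move at their own pace and stop on an object; the grip force is fixed at half the most. Time passes only in rows, so rows that do not move let the fingers close. It gives the time, the measured TCP pose, the force and the opening at its end, in the units of the state.
- robot.observe(): the state, without advancing time (a new reading comes with each control period).
- robot.get_image(name): name is "scene" or "side" or "wrist"; returns a dict with "color" (420x560x3 uint8, blue, green, red), "camera_matrix" (3x3 intrinsics, pixels), "dist_coeffs" ([k1, k2, p1, p2, k3] as OpenCV has them; the pictures are not rectified), "R" (3x3) and "t" (3): a world point X has camera coordinates R X + t; the wrist camera has in their place "hand_eye" (4x4, takes a point from camera to tool coordinates, whose origin is the TCP and whose axes are the flange's). Camera axes: x right, y down, z forward; pixel columns grow to the right and rows downward; lengths in m; the calibration is good to about 2 mm. A picture is of the moment at which its call begins: read the wrist's pose just before it. There is no depth.
- robot.finish_job(): hands the job in, once; it reports no verdict.
The state is a dict: "time_s": time; "joint_positions": joint angles; "qvel": joint speeds; "tau": joint torques, N m; "eef_pos": TCP position; "tool_rot": TCP orientation; "force": force on the tool from outside, world axes, zero at the start; "moment": the same for the moment, N m; "width": finger opening in m.
Only numpy, scipy, OpenCV 4.12 (cv2) and the standard library are available. Lean on these libraries where they do the work, as an engineer would, in place of code of your own. Each camera call takes 0.05 s, during which the arm holds its last target.

## Working session

There is one attempt and no reset: what is moved stays moved. The work goes in short steps, Python scripts to look and compute and a tool call to move; the robot and the scene stay as the last step left them, time stands still between calls to the robot, and variables do not carry over. Pictures are saved under pics/ and viewed, and the job is handed in when it is done.

Besides the shell and the picture viewer there is one more tool, called after "Request:" as a command line: name --pt "numbers of a row" for each row, then --argument value for the rest. carry_out: Moves the arm, as the interface text tells. Its arguments: {"type":"object","properties":{"steps":{"type":"array","items":{"type":"array","items":{"type":"number"}}}},"required":["steps"]}

```bash
mkdir -p pics
python3 - <<'E'
from station import robot
import cv2,numpy as np
s=robot.observe();print(s['time_s'],s['eef_pos'],s['tool_rot'],s['width'])
for n in ("scene","side"):
    im=robot.get_image(n);cv2.imwrite(f"pics/{n}0.png",im["color"]);print(n,np.round(im["R"],3).tolist(),im["t"],im["camera_matrix"].tolist(),im["dist_coeffs"])
    np.savez(f"{n}0.npz",**{k:np.array(v) for k,v in im.items()})
E
```

```text
0.0 [ 0.24828625 -0.62745778  0.21787154] [[ 9.29845415e-01  3.67950213e-01 -3.81561787e-04]
 [ 3.67950406e-01 -9.29844731e-01  1.12882742e-03]
 [ 6.05590734e-05 -1.19003082e-03 -9.99999290e-01]] 0.09270874690764597
scene [[0.402, 0.915, 0.003], [0.711, -0.31, -0.632], [-0.577, 0.256, -0.775]] [-0.25800365 -0.28561426  1.314191  ] [[407.1836846170996, 0.0, 273.6511174712082], [0.0, 407.1836846170996, 212.30771429920438], [0.0, 0.0, 1.0]] [-0.08728474  0.          0.          0.          0.        ]
side [[-0.936, -0.35, 0.021], [-0.254, 0.635, -0.73], [0.242, -0.689, -0.683]] [0.52093254 0.20841168 0.99831454] [[436.54163638617104, 0.0, 285.43921231147124], [0.0, 436.54163638617104, 206.88517370891213], [0.0, 0.0, 1.0]] [-0.14399174  0.          0.          0.          0.        ]
```

View pics/scene0.png

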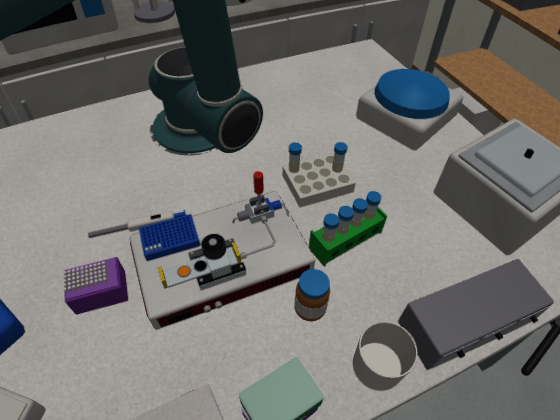

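View pics/side0.png

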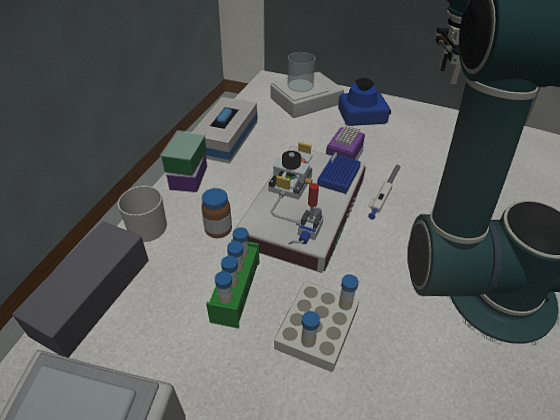

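The scene view shows the photometer around (220,255), the lever grip around (258,183) and the yellow tabs around (163,277) and (236,250). I'll zoom in for exact pixels.

Run:
```python
import cv2
a=cv2.imread("pics/scene0.png")[160:330,120:320];cv2.imwrite("pics/sc_z.png",cv2.resize(a,None,fx=3.5,fy=3.5,interpolation=cv2.INTER_CUBIC))
a=cv2.imread("pics/side0.png")[130:280,230:380];cv2.imwrite("pics/si_z.png",cv2.resize(a,None,fx=4,fy=4,interpolation=cv2.INTER_CUBIC))
```

```text
(no output)
```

View pics/sc_z.png

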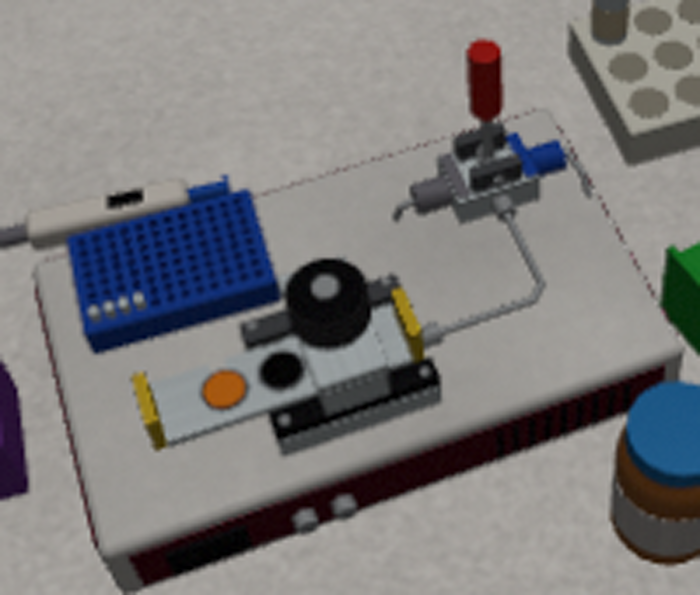

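View pics/si_z.png

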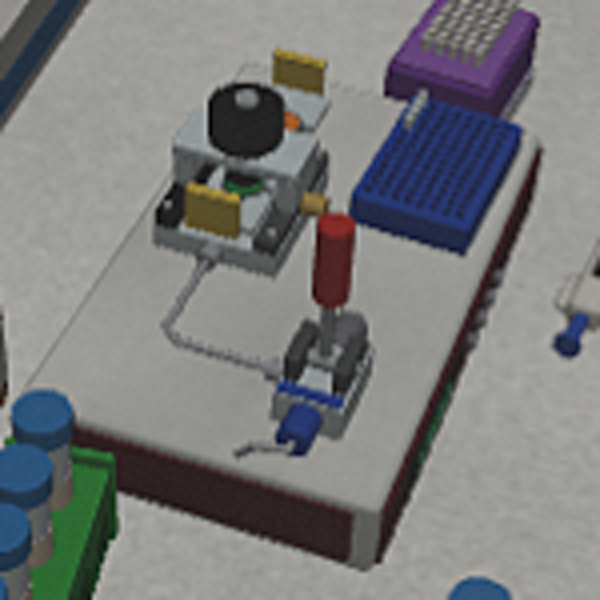

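```bash
cat > h.py <<'E'
import numpy as np,cv2
from scipy.optimize import least_squares
def cam(n):
    return dict(np.load(f"{n}0.npz"))
def proj(c,P):
    return cv2.projectPoints(np.atleast_2d(np.array(P,float)),cv2.Rodrigues(c["R"])[0],c["t"],c["camera_matrix"],c["dist_coeffs"])[0][:,0]
def T(p,P):
    c,s=np.cos(p[2]),np.sin(p[2]);P=np.atleast_2d(np.array(P,float))/1000
    return P@np.array([[c,-s,0],[s,c,0],[0,0,1]]).T+[p[0],p[1],0]
def ray(c,px):
    u=cv2.undistortPoints(np.array([[px]],float),c["camera_matrix"],c["dist_coeffs"])[0,0]
    return -c["R"].T@c["t"], c["R"].T@np.array([u[0],u[1],1])
def tri(c1,p1,c2,p2):
    o1,d1=ray(c1,p1);o2,d2=ray(c2,p2)
    k=np.linalg.lstsq(np.c_[d1,-d2],o2-o1,rcond=None)[0]
    a,b=o1+k[0]*d1,o2+k[1]*d2
    return (a+b)/2,np.linalg.norm(a-b)
E
python3 - <<'E'
from h import *
sc,si=cam("scene"),cam("side")
def mask(c,lo,hi,box):
    x0,y0,x1,y1=box
    h=cv2.cvtColor(c["color"][y0:y1,x0:x1],cv2.COLOR_BGR2HSV)
    m=cv2.inRange(h,lo,hi)
    n,l,s,ce=cv2.connectedComponentsWithStats(m)
    return [(tuple(np.round(ce[i]+[x0,y0],1)),s[i,4],s[i,:4]+[x0,y0,0,0]) for i in range(1,n) if s[i,4]>8]
for nm,c,b in(("sc",sc,(120,160,320,300)),("si",si,(230,130,380,280))):
    print(nm,"red",mask(c,(0,150,70),(5,255,255),b)); 
    print(nm,"orange",mask(c,(6,150,90),(16,255,255),b));print(nm,"yel",mask(c,(18,100,60),(32,255,255),b))
f=lambda x,y:(x/3.5+120,y/3.5+160); g=lambda x,y:(x/4+230,y/4+130)
grip=[mask(c,(0,150,70),(5,255,255),b)[0][0] for c,b in((sc,(120,160,320,300)),(si,(300,170,330,220)))]
print("grip",tri(sc,grip[0],si,grip[1]))
obs=[(sc,(-55,120,180),grip[0]),(si,(-55,120,180),grip[1]),
(sc,(50,-92,97),f(224,389)),(sc,(50,-56,97),f(282,370)),(sc,(50,-20,168),f(328,288)),(si,(50,-20,168),g(246,100)),
(si,(36,29,123),g(240,199)),(si,(72,29,123),g(188,186))]
r=lambda p:np.concatenate([proj(c,T(p,P))[0]-px for c,P,px in obs])
s=least_squares(r,[.6,-.05,0],loss="soft_l1");print(s.x,np.degrees(s.x[2]));print(np.round(r(s.x).reshape(-1,2),1))
np.save("pose.npy",s.x)
for n,c in(("scene",sc),("side",si)):
    im=c["color"].copy()
    for P in [(x,y,70) for x in(-115,115) for y in(-190,190)]+[o[1] for o in obs]+[(54,-141,123),(54,-141,91),(-55,174,84),(-55,66,84)]:
        q=proj(c,T(s.x,P))[0];cv2.circle(im,tuple(int(round(v*8)) for v in q),8,(0,255,0),-1,cv2.LINE_AA,3)
    a=im[150:340,110:330] if n=="scene" else im[120:290,220:390]
    cv2.imwrite(f"pics/{n}_ov.png",cv2.resize(a,None,fx=3.4,fy=3.4,interpolation=cv2.INTER_CUBIC))
E
```

```text
sc red [((np.float64(257.9), np.float64(174.6)), np.int32(47), array([254, 172,   9,   6]))]
sc orange [((np.float64(183.6), np.float64(270.9)), np.int32(97), array([178, 266,  12,  11]))]
sc yel [((np.float64(236.3), np.float64(251.5)), np.int32(89), array([232, 242,   9,  21])), ((np.float64(162.0), np.float64(276.4)), np.int32(88), array([158, 266,   9,  22]))]
si red [((np.float64(313.7), np.float64(186.4)), np.int32(47), array([310, 183,   9,   9]))]
si orange [((np.float64(302.2), np.float64(159.9)), np.int32(12), array([301, 158,   4,   4]))]
si yel [((np.float64(304.1), np.float64(147.4)), np.int32(99), array([298, 142,  13,  11])), ((np.float64(282.5), np.float64(182.1)), np.int32(153), array([276, 175,  14,  15])), ((np.float64(307.8), np.float64(180.6)), np.int32(29), array([305, 178,   7,   6]))]
grip (array([0.48337988, 0.0313493 , 0.20591594]), np.float64(0.00016650218758210183))
[ 0.53503899 -0.08969175 -0.00761941] -0.4365601049709592
[[-0.4  7.5]
 [ 0.3  9. ]
 [ 0.   0.2]
 [-0.2  0. ]
 [-1.1 -1.2]
 [ 0.  -0.6]
 [-0.6  1.2]
 [-0.9  1. ]]
```

View pics/scene_ov.png

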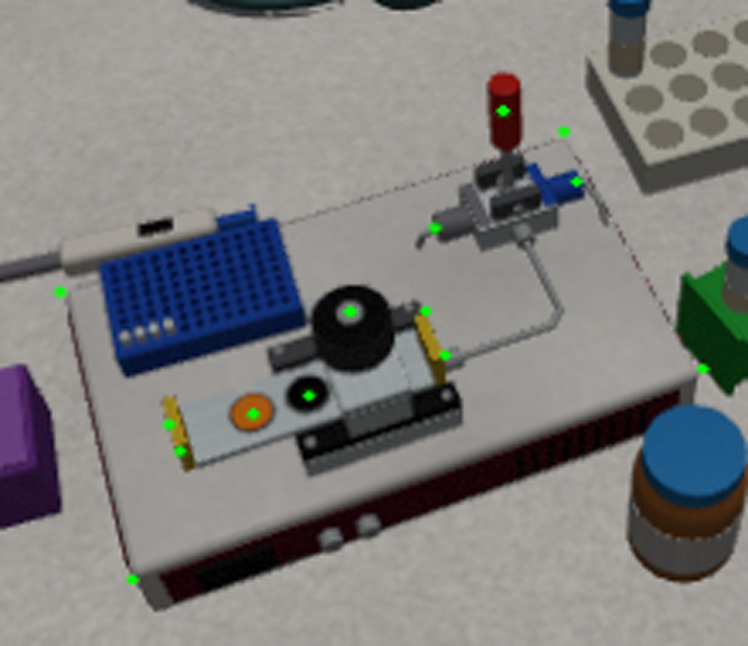

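View pics/side_ov.png

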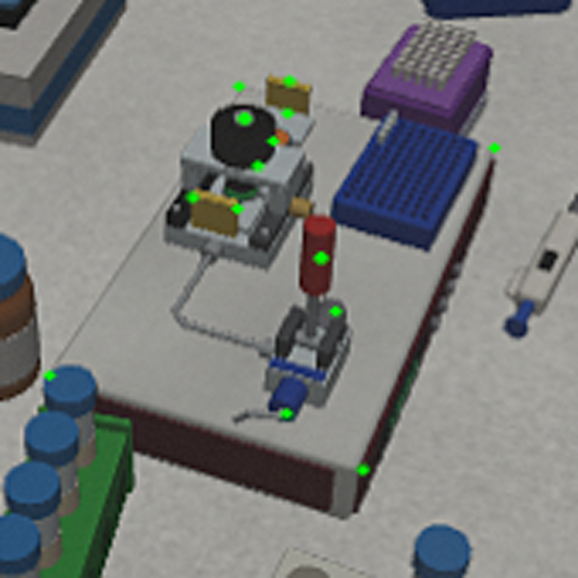

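Fit agrees to about 1 px: the grip's red mask caught only its cap, so those two residuals are expected. Photometer is at (0.535, -0.090), yaw -0.4°. I'll move above the right of the right tab with the hand shut.

Request:
carry_out --pt "0 0 0 32 -14.8 0 0" --pt "0 0 0 32 -14.8 0 0" --pt "0 0 0 32 -14.8 0 0" --pt "0 0 0 32 -14.8 0 0" --pt "0 0 0 32 -14.8 0 0" --pt "0 0 0 32 -14.8 0 0" --pt "0 0 0 32 -14.8 0 0" --pt "0 0 0 32 -14.8 0 0" --pt "0 0 0 32 -14.8 0 0" --pt "0 0 0 32 -14.8 0 0" --pt "0 0 0 32 -14.8 0 0" --pt "0 0 0 32 -14.8 0 0" --pt "0 0 0 32 -14.8 0 0" --pt "0 0 0 32 -14.8 0 0"

```text
time_s: 1.5
eef_pos: [0.5895, -0.2689, 0.2183]
tool_rot: [[0.93, 0.368, -0.0], [0.368, -0.93, 0.0], [-0.0, -0.0, -1.0]]
force: [-0.4, 0.4, 0.1]
width: 0.0003
```

Request:
carry_out --pt "0 0 -8.5 0 0 0 0" --pt "0 0 -8.5 0 0 0 0" --pt "0 0 -8.5 0 0 0 0" --pt "0 0 -8.5 0 0 0 0" --pt "0 0 -8.5 0 0 0 0" --pt "0 0 -8.5 0 0 0 0" --pt "0 0 -8.5 0 0 0 0" --pt "0 0 -8.5 0 0 0 0" --pt "0 0 0 0 0 0 0" --pt "0 0 0 0 0 0 0"

```text
time_s: 2.5
eef_pos: [0.5886, -0.2701, 0.2184]
tool_rot: [[0.012, 1.0, -0.0], [1.0, -0.012, 0.0], [0.0, -0.0, -1.0]]
force: [0.7, 0.2, -0.0]
width: 0.0005
```

Run:
```python
from station import robot
import cv2,numpy as np
from h import *
s=robot.observe();print(s['time_s'],s['eef_pos'],np.round(s['tool_rot'],4).tolist(),s['width'],s['force'],s['joint_positions'])
np.set_printoptions(suppress=True)
p=np.load("pose.npy");print(T(p,[(54,-141,110),(-55,120,180),(-55,174,84)]))
im=robot.get_image("wrist");cv2.imwrite("pics/w1.png",im["color"]);print(im["hand_eye"])
cv2.imwrite("pics/s1.png",robot.get_image("scene")["color"])
```

```text
2.5 [ 0.58862307 -0.27013317  0.21841903] [[0.0118, 0.9999, -0.0003], [0.9999, -0.0118, 0.0002], [0.0001, -0.0003, -1.0]] 0.0005374285405430866 [ 0.67024982  0.22160823 -0.01740942] [-4.69628577e-01  5.71164742e-02  1.50461589e+00 -1.06360150e-05
  1.58021649e+00 -4.57804475e-01]
[[ 0.5879631  -0.2310991   0.11      ]
 [ 0.48095491  0.03072383  0.18      ]
 [ 0.48136635  0.08472227  0.084     ]]
[[ 0.00020216 -0.96806978 -0.25068081  0.06938904]
 [ 0.99999898  0.00055103 -0.0013215  -0.00142948]
 [ 0.00141744 -0.25068028  0.9680689  -0.16492567]
 [ 0.          0.          0.          1.        ]]
```

View pics/s1.png

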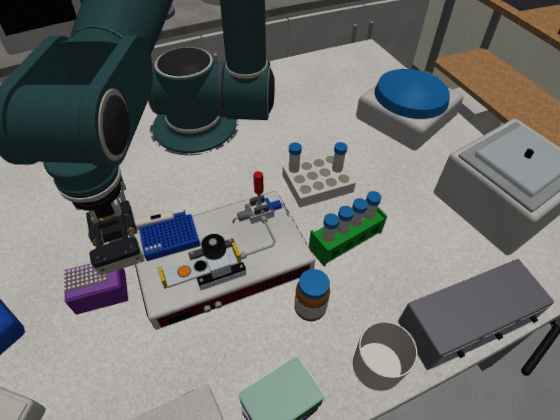

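View pics/w1.png

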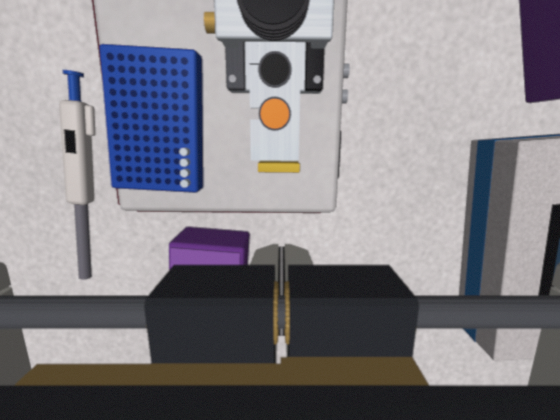

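The wrist view shows the tab at (279,167), in line with the fingers at column 281, and the way down is free. Descending.

Request:
carry_out --pt "0 0 0 0 0 25 0" --pt "0 0 0 0 0 25 0" --pt "0 0 0 0 0 25 0" --pt "0 0 0 0 0 20 0" --pt "0 0 0 0 0 15 0" --pt "0 0 0 0 0 0 0" --pt "0 0 0 10 0 0 0" --pt "0 0 0 10 0 0 0" --pt "0 0 0 4 0 0 0" --pt "0 0 0 0 0 0 0" --pt "0 0 0 0 0 0 0"

```text
time_s: 3.7
eef_pos: [0.589, -0.246, 0.1091]
tool_rot: [[0.007, 1.0, 0.001], [1.0, -0.007, -0.0], [-0.0, 0.001, -1.0]]
force: [-0.2, 0.8, 0.3]
width: 0.0004
```

Request:
carry_out --pt "0 0 0 2 0 0 0" --pt "0 0 0 2 0 0 0" --pt "0 0 0 0 0 0 0"

```text
time_s: 4.0
eef_pos: [0.5889, -0.242, 0.1086]
tool_rot: [[0.007, 1.0, -0.0], [1.0, -0.007, 0.0], [0.0, -0.0, -1.0]]
force: [0.6, -0.4, -0.2]
width: 0.0005
```

Request:
carry_out --pt "0 0 0 1 0 0 0" --pt "0 0 0 1 0 0 0" --pt "0 0 0 0 0 0 0"

```text
time_s: 4.3
eef_pos: [0.5889, -0.2406, 0.1087]
tool_rot: [[0.007, 1.0, 0.0], [1.0, -0.007, -0.001], [-0.001, 0.0, -1.0]]
force: [0.0, -3.8, -0.3]
width: 0.0005
```

Contact at y ≈ -0.241 (3.8 N). Push on.

Request:
carry_out --pt "0 0 0 1 0 0 0" --pt "0 0 0 1 0 0 0" --pt "0 0 0 0 0 0 0"

```text
time_s: 4.6
eef_pos: [0.589, -0.2389, 0.1087]
tool_rot: [[0.008, 1.0, 0.0], [1.0, -0.008, -0.001], [-0.001, 0.0, -1.0]]
force: [0.8, -7.0, -2.1]
width: 0.0004
```

Request:
carry_out --pt "0 0 0 1 0 0 0" --pt "0 0 0 1 0 0 0" --pt "0 0 0 0 0 0 0"

```text
time_s: 4.9
eef_pos: [0.589, -0.2363, 0.1086]
tool_rot: [[0.007, 1.0, 0.0], [1.0, -0.007, -0.0], [-0.0, 0.0, -1.0]]
force: [1.2, -4.1, 0.2]
width: 0.0005
```

Request:
carry_out --pt "0 0 0 3 0 0 0" --pt "0 0 0 3 0 0 0" --pt "0 0 0 3 0 0 0" --pt "0 0 0 3 0 0 0" --pt "0 0 0 3 0 0 0" --pt "0 0 0 3 0 0 0" --pt "0 0 0 3 0 0 0" --pt "0 0 0 3 0 0 0" --pt "0 0 0 2 0 0 0" --pt "0 0 0 0 0 0 0"

```text
time_s: 5.9
eef_pos: [0.589, -0.2097, 0.1086]
tool_rot: [[0.007, 1.0, -0.0], [1.0, -0.007, 0.001], [0.001, -0.0, -1.0]]
force: [0.8, -0.1, 0.0]
width: 0.0003
```

Request:
carry_out --pt "0 0 0 1 0 0 0" --pt "0 0 0 1 0 0 0" --pt "0 0 0 0 0 0 0"

```text
time_s: 6.2
eef_pos: [0.5891, -0.208, 0.1086]
tool_rot: [[0.007, 1.0, -0.0], [1.0, -0.007, 0.0], [0.0, -0.0, -1.0]]
force: [-0.1, -0.4, -0.1]
width: 0.0003
```

Request:
carry_out --pt "0 0 0 1 0 0 0" --pt "0 0 0 0 0 0 0"

```text
time_s: 6.4
eef_pos: [0.5891, -0.2071, 0.1086]
tool_rot: [[0.007, 1.0, -0.0], [1.0, -0.007, 0.0], [0.0, -0.0, -1.0]]
force: [0.4, -0.7, -1.2]
width: -0.0002
```

Request:
carry_out --pt "0 0 0 1 0 0 0" --pt "0 0 0 0 0 0 0"

```text
time_s: 6.6
eef_pos: [0.5892, -0.2061, 0.1087]
tool_rot: [[0.007, 1.0, -0.0], [1.0, -0.007, 0.0], [0.0, -0.0, -1.0]]
force: [-0.6, 0.5, 0.7]
width: 0.0003
```

Run:
```python
from station import robot
import cv2,numpy as np
s=robot.observe();print(s['time_s'],s['eef_pos'],s['force'])
for n in("wrist","scene","side"):
    im=robot.get_image(n);c=im["color"]
    if n=="wrist":
        cv2.imwrite("pics/w2.png",c); continue
    np.savez(f"{n}1.npz",**{k:np.array(v) for k,v in im.items()})
    a=c[160:330,120:320] if n=="scene" else c[130:280,230:380]
    cv2.imwrite(f"pics/{n}2.png",cv2.resize(a,None,fx=3.5,fy=3.5,interpolation=cv2.INTER_CUBIC))
```

```text
6.6 [ 0.58916126 -0.20607444  0.10866236] [-0.56092933  0.47298919  0.66961881]
```

View pics/w2.png

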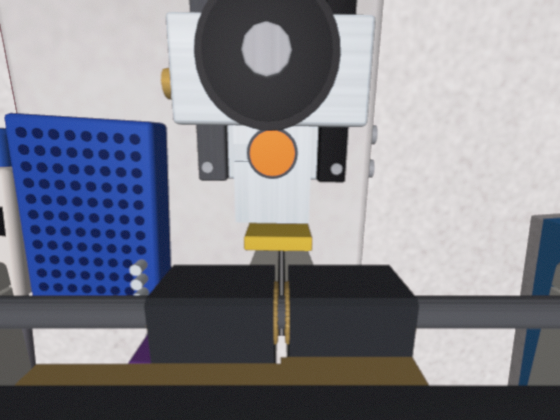

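View pics/side2.png

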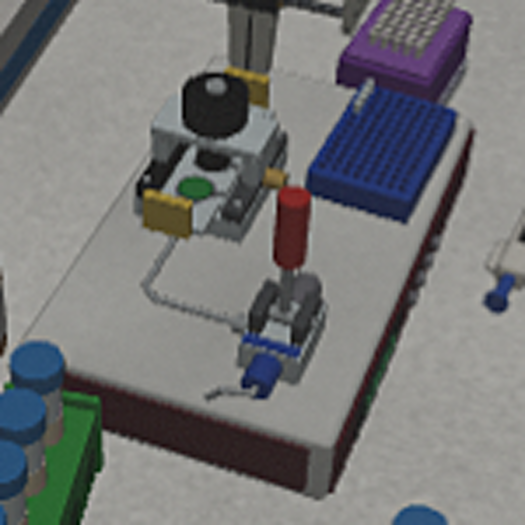

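View pics/scene2.png

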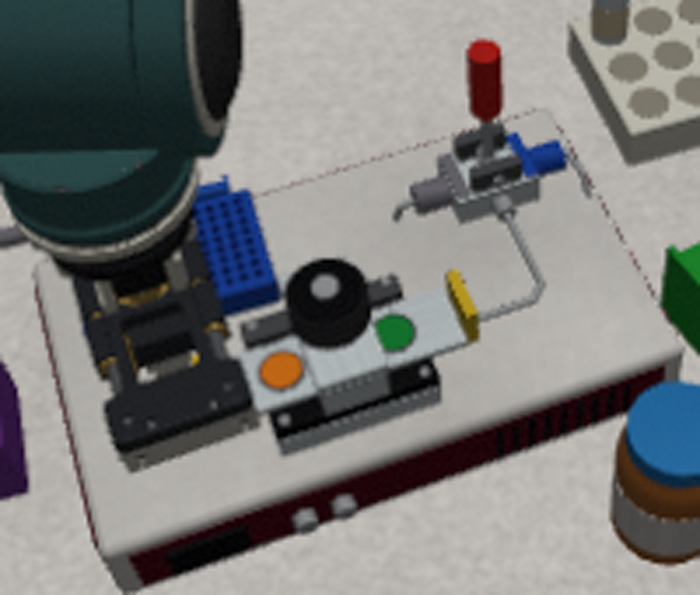

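```bash
cat > chk.py <<'E'
from h import *
def slider(c,p):
    h=cv2.cvtColor(c["color"],cv2.COLOR_BGR2HSV)
    for nm,lo,hi,dy,b in(("amber",(6,150,70),(16,255,255),-36,(170,240,225,285)),("green",(50,100,40),(75,255,255),36,(220,240,250,265))):
        m=np.zeros(h.shape[:2],np.uint8);x0,y0,x1,y1=b
        m[y0:y1,x0:x1]=cv2.inRange(h[y0:y1,x0:x1],lo,hi);M=cv2.moments(m,True)
        if M["m00"]<10: continue
        px=(M["m10"]/M["m00"],M["m01"]/M["m00"]);o,d=ray(c,px);X=o+d*(.097-o[2])/d[2]
        dl=X[:2]-p[:2];cs,sn=np.cos(p[2]),np.sin(p[2])
        print(nm,px,"slider mm",(-sn*dl[0]+cs*dl[1])*1000-dy+20, "x",(cs*dl[0]+sn*dl[1])*1000)
E
python3 - <<'E'
from chk import *
p=np.load("pose.npy")
slider(cam("scene"),p)
c=dict(np.load("scene1.npz"));slider(c,p)
E
```

```text
amber (183.62886597938143, 270.88659793814435) slider mm -36.48551448389402 x 48.46223157002967
amber (199.8913043478261, 265.3804347826087) slider mm -0.6381028068870052 x 48.807141104042685
green (232.22619047619048, 254.36904761904762) slider mm 0.42306066583835644 x 49.420876550014604
```

Slider sits within 1 mm of its middle stop: the amber disc moved 35.9 mm, and green is visible on the left. Retreat, lift, and go to the right of the lever.

Request:
carry_out --pt "0 0 0 -5 0 0 0" --pt "0 0 0 -5 0 0 0" --pt "0 0 0 0 0 -20 0" --pt "0 0 0 0 0 -30 0" --pt "0 0 0 0 0 -30 0" --pt "0 0 0 0 0 -30 0" --pt "0 0 0 0 0 -10 0" --pt "0 0 0 20 -11 0 0" --pt "0 0 0 30 -16 0 0" --pt "0 0 0 30 -16 0 0" --pt "0 0 0 30 -16 0 0" --pt "0 0 0 30 -16 0 0" --pt "0 0 0 30 -17 0 0" --pt "0 0 0 20 -11 0 0" --pt "0 0 0 10 -6 0 0" --pt "0 0 0 0 0 0 0" --pt "0 0 0 0 0 0 0"

```text
time_s: 8.45
eef_pos: [0.4819, -0.0159, 0.2284]
tool_rot: [[0.007, 1.0, -0.0], [1.0, -0.007, -0.0], [-0.0, -0.0, -1.0]]
force: [0.2, -0.3, 0.7]
width: 0.0004
```

Run:
```python
from station import robot
import cv2,numpy as np
from chk import *
p=np.load("pose.npy")
cv2.imwrite("pics/w3.png",robot.get_image("wrist")["color"])
im=robot.get_image("scene");cv2.imwrite("pics/s3.png",im["color"]);slider(im,p)
```

```text
amber (199.8913043478261, 265.3804347826087) slider mm -0.6381028068870052 x 48.807141104042685
green (232.22619047619048, 254.36904761904762) slider mm 0.42306066583835644 x 49.420876550014604
```

View pics/w3.png

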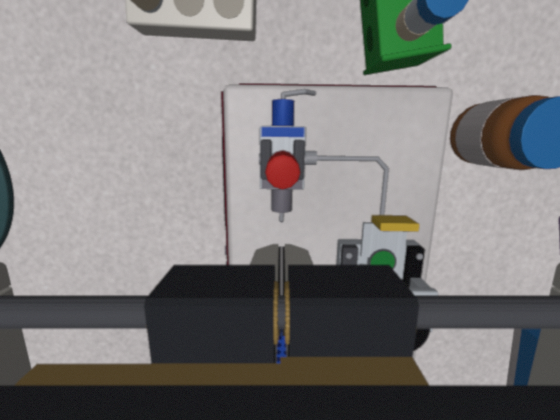

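View pics/s3.png

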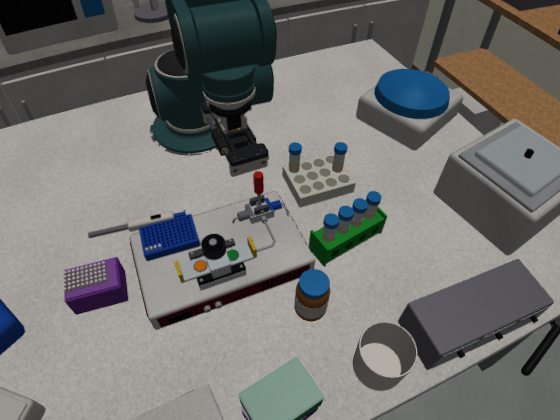

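The red grip at (283,170) lines up with the fingers at column 281. Descend to grip height and approach.

Request:
carry_out --pt "0 0 0 0 0 20 0" --pt "0 0 0 0 0 25 0" --pt "0 0 0 0 0 21 0" --pt "0 0 0 0 0 0 0" --pt "0 0 0 10 0 0 0" --pt "0 0 0 10 0 0 0" --pt "0 0 0 2 0 0 0" --pt "0 0 0 0 0 0 0" --pt "0 0 0 0 0 0 0"

```text
time_s: 9.45
eef_pos: [0.4818, 0.0067, 0.163]
tool_rot: [[0.007, 1.0, 0.001], [1.0, -0.007, -0.0], [-0.0, 0.001, -1.0]]
force: [-0.6, -0.4, 0.7]
width: 0.0006
```

Request:
carry_out --pt "0 0 0 3 0 0 0" --pt "0 0 0 3 0 0 0" --pt "0 0 0 3 0 0 0" --pt "0 0 0 0 0 0 0"

```text
time_s: 9.85
eef_pos: [0.4818, 0.0158, 0.1628]
tool_rot: [[0.007, 1.0, 0.0], [1.0, -0.007, -0.0], [-0.0, 0.0, -1.0]]
force: [-0.1, -1.0, 0.8]
width: 0.0005
```

Request:
carry_out --pt "0 0 0 3 0 0 0" --pt "0 0 0 3 0 0 0" --pt "0 0 0 3 0 0 0" --pt "0 0 0 3 0 0 0" --pt "0 0 0 0 0 0 0"

```text
time_s: 10.35
eef_pos: [0.482, 0.0279, 0.1628]
tool_rot: [[0.007, 1.0, 0.0], [1.0, -0.007, -0.0], [-0.0, 0.0, -1.0]]
force: [1.4, -3.0, 4.4]
width: 0.0008
```

Request:
carry_out --pt "0 0 0 3 0 0 0" --pt "0 0 0 3 0 0 0" --pt "0 0 0 3 0 0 0" --pt "0 0 0 2 0 0 0" --pt "0 0 0 0 0 0 0"

```text
time_s: 10.85
eef_pos: [0.4819, 0.0386, 0.1623]
tool_rot: [[0.007, 1.0, -0.0], [1.0, -0.007, -0.001], [-0.001, -0.0, -1.0]]
force: [3.2, -6.4, 0.7]
width: 0.0006
```

Request:
carry_out --pt "0 0 0 1 0 0 0" --pt "0 0 0 0 0 0 0"

```text
time_s: 11.05
eef_pos: [0.4819, 0.0394, 0.1623]
tool_rot: [[0.007, 1.0, -0.0], [1.0, -0.007, -0.001], [-0.001, -0.0, -1.0]]
force: [2.9, -6.4, -0.4]
width: 0.0004
```

Request:
carry_out --pt "0 0 0 1 0 0 0" --pt "0 0 0 0 0 0 0"

```text
time_s: 11.25
eef_pos: [0.4819, 0.0403, 0.1622]
tool_rot: [[0.008, 1.0, -0.0], [1.0, -0.008, -0.001], [-0.001, -0.0, -1.0]]
force: [3.4, -6.8, -0.6]
width: 0.0006
```

Run:
```python
from station import robot
import cv2,numpy as np
from chk import *
p=np.load("pose.npy")
cv2.imwrite("pics/w4.png",robot.get_image("wrist")["color"])
for n in("scene","side"):
    im=robot.get_image(n);c=im["color"].copy()
    if n=="scene": slider(im,p)
    for a in(0.42,0.5):   # grip end top centre
        q=proj(im,T(p,[(-55,120+106*np.sin(a),102+106*np.cos(a))]))[0];print(n,a,q)
    a=c[130:280,200:350] if n=="scene" else c[130:280,250:400]
    cv2.imwrite(f"pics/{n}4.png",cv2.resize(a,None,fx=4,fy=4,interpolation=cv2.INTER_CUBIC))
```

```text
amber (199.8913043478261, 265.3804347826087) slider mm -0.6381028068870052 x 48.807141104042685
green (232.22619047619048, 254.36904761904762) slider mm 0.42306066583835644 x 49.420876550014604
scene 0.42 [275.39404325 170.70689163]
scene 0.5 [278.5134853  170.95542774]
side 0.42 [308.27982796 201.26687175]
side 0.5 [307.02891914 204.81254116]
```

View pics/scene4.png

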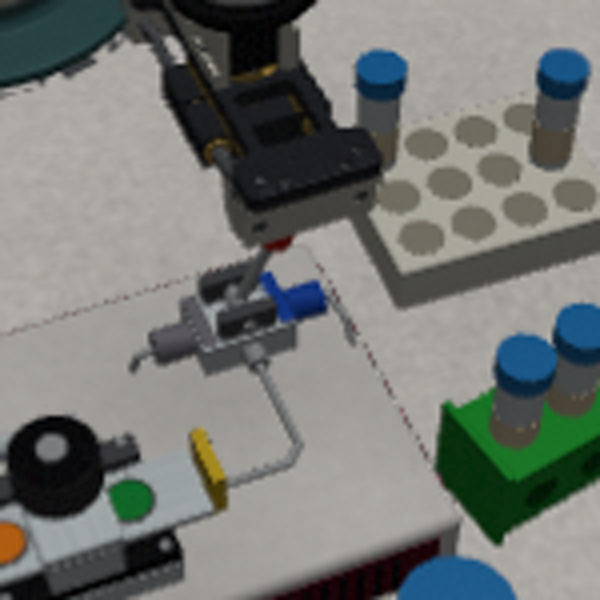

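View pics/side4.png

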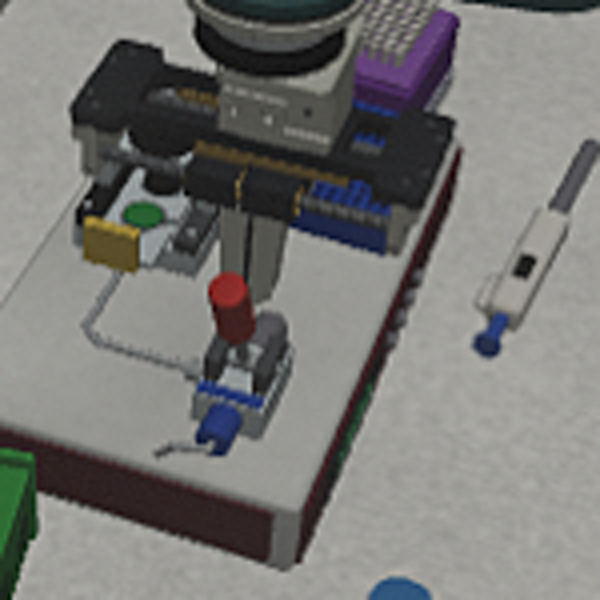

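The grip cap is at side-view (307.8,202.5), between the 0.42 and 0.5 predictions (about 0.45 rad). I'll push slightly more for margin, watching force, then hold.

Request:
carry_out --pt "0 0 0 1 0 0 0" --pt "0 0 0 0 0 0 0"

```text
time_s: 11.6
eef_pos: [0.4818, 0.0413, 0.1622]
tool_rot: [[0.008, 1.0, -0.001], [1.0, -0.008, -0.001], [-0.001, -0.001, -1.0]]
force: [2.5, -7.7, -0.8]
width: 0.0009
```

Request:
carry_out --pt "0 0 0 1 0 0 0" --pt "0 0 0 0 0 0 0"

```text
time_s: 11.8
eef_pos: [0.4818, 0.0423, 0.1621]
tool_rot: [[0.008, 1.0, -0.001], [1.0, -0.008, -0.001], [-0.001, -0.001, -1.0]]
force: [2.3, -8.0, -1.5]
width: 0.0007
```

Request:
carry_out --pt "0 0 0 1 0 0 0" --pt "0 0 0 0 0 0 0"

```text
time_s: 12.0
eef_pos: [0.4817, 0.0432, 0.1621]
tool_rot: [[0.008, 1.0, -0.001], [1.0, -0.008, -0.001], [-0.001, -0.001, -1.0]]
force: [1.2, -9.2, -0.7]
width: 0.0002
```

Now hold over 3 s, then check.

Request:
carry_out --pt "0 0 0 0 0 0 0" --pt "0 0 0 0 0 0 0" --pt "0 0 0 0 0 0 0" --pt "0 0 0 0 0 0 0" --pt "0 0 0 0 0 0 0" --pt "0 0 0 0 0 0 0" --pt "0 0 0 0 0 0 0" --pt "0 0 0 0 0 0 0" --pt "0 0 0 0 0 0 0" --pt "0 0 0 0 0 0 0" --pt "0 0 0 0 0 0 0" --pt "0 0 0 0 0 0 0" --pt "0 0 0 0 0 0 0" --pt "0 0 0 0 0 0 0" --pt "0 0 0 0 0 0 0"

```text
time_s: 13.5
eef_pos: [0.4817, 0.0432, 0.1621]
tool_rot: [[0.008, 1.0, -0.001], [1.0, -0.008, -0.001], [-0.001, -0.001, -1.0]]
force: [1.3, -7.5, -0.2]
width: 0.0009
```

Run:
```python
from station import robot
import cv2,numpy as np
from h import *
p=np.load("pose.npy")
im=robot.get_image("side");c=im["color"]
h=cv2.cvtColor(c[170:225,295:335],cv2.COLOR_BGR2HSV);ys,xs=np.nonzero(cv2.inRange(h,(0,150,70),(5,255,255)));print("cap",xs.mean()+295,ys.mean()+170)
for a in(0,.42,.46,.5): print(a,proj(im,T(p,[(-55,120+106*np.sin(a),102+106*np.cos(a))]))[0])
cv2.imwrite("pics/side5.png",cv2.resize(c[130:280,250:400],None,fx=4,fy=4,interpolation=cv2.INTER_CUBIC))
```

```text
cap 305.969696969697 204.06060606060606
0 [314.87359596 185.78996434]
0.42 [308.27982796 201.26687175]
0.46 [307.65164034 203.02188972]
0.5 [307.02891914 204.81254116]
```

View pics/side5.png

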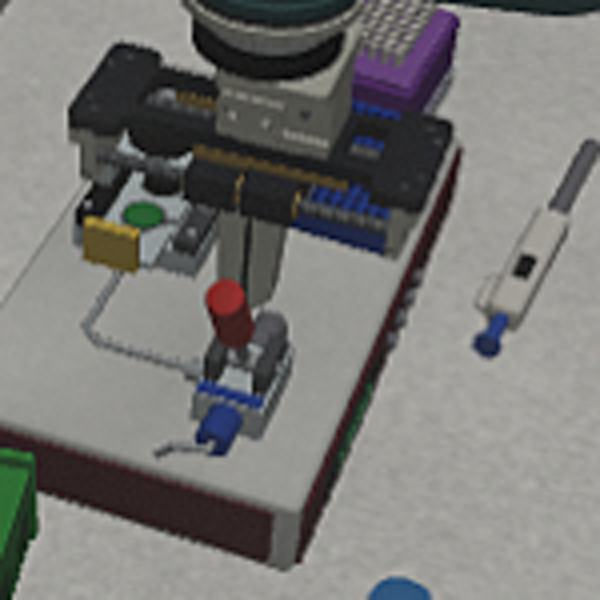

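Request:
carry_out --pt "0 0 0 0 0 0 0" --pt "0 0 0 0 0 0 0" --pt "0 0 0 0 0 0 0" --pt "0 0 0 0 0 0 0" --pt "0 0 0 0 0 0 0" --pt "0 0 0 0 0 0 0" --pt "0 0 0 0 0 0 0" --pt "0 0 0 0 0 0 0" --pt "0 0 0 0 0 0 0" --pt "0 0 0 0 0 0 0" --pt "0 0 0 0 0 0 0" --pt "0 0 0 0 0 0 0" --pt "0 0 0 0 0 0 0" --pt "0 0 0 0 0 0 0" --pt "0 0 0 0 0 0 0"

```text
time_s: 15.05
eef_pos: [0.4817, 0.0432, 0.1621]
tool_rot: [[0.008, 1.0, -0.001], [1.0, -0.008, -0.001], [-0.001, -0.001, -1.0]]
force: [2.1, -7.2, -1.1]
width: 0.0006
```

The cap is at (306.0,204.1), which gives about 0.48 rad after bias correction. There's time to spare, so I'll push right to the stop and hold another 2 s for certainty.

Request:
carry_out --pt "0 0 0 1 0 0 0" --pt "0 0 0 1 0 0 0" --pt "0 0 0 0 0 0 0"

```text
time_s: 15.35
eef_pos: [0.4817, 0.0446, 0.162]
tool_rot: [[0.008, 1.0, -0.001], [1.0, -0.008, -0.003], [-0.003, -0.001, -1.0]]
force: [2.1, -13.9, -1.7]
width: 0.0006
```

Request:
carry_out --pt "0 0 0 0 0 0 0" --pt "0 0 0 0 0 0 0" --pt "0 0 0 0 0 0 0" --pt "0 0 0 0 0 0 0" --pt "0 0 0 0 0 0 0" --pt "0 0 0 0 0 0 0" --pt "0 0 0 0 0 0 0" --pt "0 0 0 0 0 0 0" --pt "0 0 0 0 0 0 0" --pt "0 0 0 0 0 0 0" --pt "0 0 0 0 0 0 0" --pt "0 0 0 0 0 0 0" --pt "0 0 0 0 0 0 0" --pt "0 0 0 0 0 0 0" --pt "0 0 0 0 0 0 0" --pt "0 0 0 0 0 0 0" --pt "0 0 0 0 0 0 0" --pt "0 0 0 0 0 0 0" --pt "0 0 0 0 0 0 0" --pt "0 0 0 0 0 0 0"

```text
time_s: 17.35
eef_pos: [0.4817, 0.0445, 0.1619]
tool_rot: [[0.008, 1.0, -0.001], [1.0, -0.008, -0.003], [-0.003, -0.001, -1.0]]
force: [1.7, -12.5, -1.7]
width: 0.0006
```

The force rise to 13 N shows the lever on its end stop, held 2 s. Now release slowly, then back off and lift.

Request:
carry_out --pt "0 0 0 0 0 0 0" --pt "0 0 0 0 0 0 0" --pt "0 0 0 -4 0 0 0" --pt "0 0 0 -5 0 0 0" --pt "0 0 0 -5 0 0 0" --pt "0 0 0 -5 0 0 0" --pt "0 0 0 -5 0 0 0" --pt "0 0 0 -5 0 0 0" --pt "0 0 0 -5 0 0 0" --pt "0 0 0 -10 0 0 0" --pt "0 0 0 -16 0 0 0" --pt "0 0 0 0 0 0 0" --pt "0 0 0 0 0 -30 0" --pt "0 0 0 0 0 -30 0" --pt "0 0 0 0 0 -20 0" --pt "0 0 0 0 0 0 0" --pt "0 0 0 0 0 0 0" --pt "0 0 0 0 0 0 0"

```text
time_s: 19.15
eef_pos: [0.4812, -0.0142, 0.2413]
tool_rot: [[0.007, 1.0, -0.002], [1.0, -0.007, 0.0], [0.0, -0.002, -1.0]]
force: [0.9, -0.1, -0.3]
width: 0.0007
```

Run:
```python
from station import robot
import cv2,numpy as np
from chk import *
p=np.load("pose.npy")
for n in("scene","side"):
    im=robot.get_image(n);c=im["color"];cv2.imwrite(f"pics/{n}6.png",c)
    if n=="scene": slider(im,p)
    for cc,t in((c,"now"),(cam(n)["color"],"start")):
        b=(245,165,285,185) if n=="scene" else (295,170,335,225)
        h=cv2.cvtColor(cc[b[1]:b[3],b[0]:b[2]],cv2.COLOR_BGR2HSV);ys,xs=np.nonzero(cv2.inRange(h,(0,150,70),(5,255,255)));print(n,t,"cap",xs.mean()+b[0],ys.mean()+b[1])
s=robot.observe();print(s['time_s'],s['eef_pos'],s['force'])
```

```text
amber (199.8913043478261, 265.3804347826087) slider mm -0.6381028068870052 x 48.807141104042685
green (232.22619047619048, 254.36904761904762) slider mm 0.42306066583835644 x 49.420876550014604
scene now cap 258.25 174.47916666666666
scene start cap 257.93617021276594 174.61702127659575
side now cap 313.42857142857144 189.82539682539684
side start cap 313.6461538461538 190.5076923076923
19.25 [ 0.48120362 -0.01432168  0.24148027] [-0.37502639 -0.28901904 -0.26406892]
```

View pics/scene6.png

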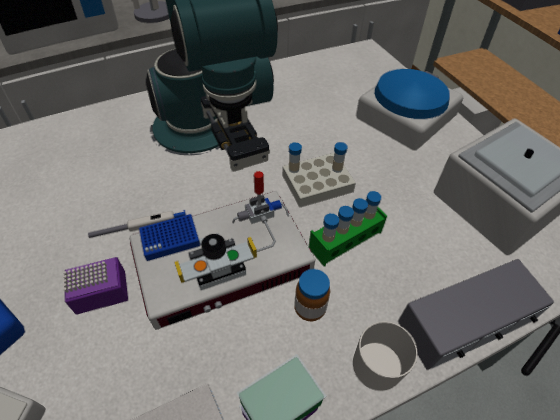

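View pics/side6.png

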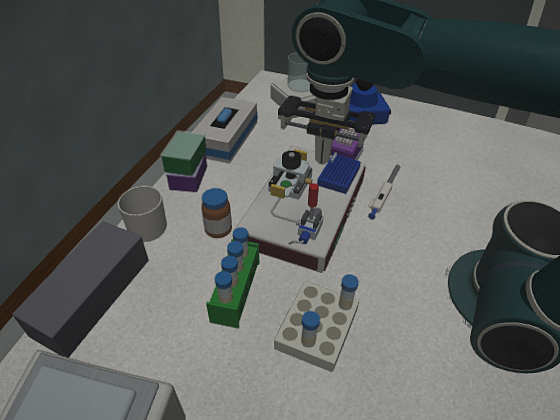

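The lever cap is back within 0.3 px of its start in the scene view (about 0.01 rad). The slider is at the middle stop, the arm is clear and the bystanders haven't moved.

```bash
python3 -c "
from station import robot
print(robot.finish_job())"
```

```text
the job is handed in; nothing more can be done
None
```

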